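Open the biscuit dryer's air flap to its widest stay hole

ROBOT

A 7-joint arm with a two-finger parallel gripper is mounted at the origin on the work surface. World frame = base frame: x ahead of the robot, y to its left, z up, the work surface at z = 0. Lengths are in m, angles in rad, forces in N, time in s.
With the tool pointing down it reaches from about 0.4 to 0.75 m from the base axis. Payload 19.5 kg.
Tool frame: the origin (TCP) lies on the centre line of the jaws, within the pads' length; the fingertips stand 22 mm ahead of it and the grasp point (between the pads) lies 3 mm ahead of it; y points along the fingers, z is the direction in which the jaws open and shut, and the axes are right-handed (so a half turn about y gives the same grasp; the last joint's range is limited). The gripper opens to 85 mm and grips with 20 to 120 N. Pads are 22 mm wide; open, the fingers measure 114 mm over their backs; the gripper's body (76 mm by 85 mm) begins 54 mm behind the grasp point. The pads swing forward as they close: fully open they stand 13 mm farther back than shut.
Start: joints at [-1.294, 0.707, -0.028, 1.485, 0.022, 0.951, -0.075], TCP at [0.18, 0.546, 0.253] pointing down, gripper open.
Joint ranges: [-2.71, 2.71], [-0.32, 2.16], [-1.57, 1.52], [0, 2.45], [-1.46, 4.6], [0, 2.02], [-2.83, 2.83]. Speed limits (rad/s): [1.89, 1.89, 2.57, 2.57, 3.01, 3.01, 3.01].

INTERFACE

Orientations are given as a unit quaternion [w, x, y, z].
In Python, from rig import r, eyes, sign_off gives the robot as it stands. The module is installed in compiled form; this text tells all that it offers.
- The arm moves only by the tool send_rows, never from a script. Its argument "commands" is a list of rows, each a list of 3 entries, a list of its own where there are three numbers: the opening, from 0 (shut) to 1 (fully open), then the shift along the tool's x, y, z in mm, then the turn, a rotation vector about the tool's x, y, z in degrees. In form: [[fingers, [x, y, z], [ax, ay, az]], ...]. A call has 1 to 5 rows; each row shifts and turns the pose as measured when the row begins, along the tool's axes as they then stand; what a row does not reach is not made up. A row lasts 1/10 s, in which the tool goes at most 50 mm and 8.59 degrees, less where a joint would pass 70% of its speed; a pose out of reach is approached as far as the arm can. A call is refused whole if a number of a shift passes 50 or a number of a turn 8.59, either way. A call with a gripper value outside its range is refused whole. The fingers move at their own pace and stop on an object; "squeeze" is the grip in N (left out, the last holds). Time passes only in rows, so rows that do not move let the fingers close. It gives the time, the measured TCP pose, the force and the opening at its end, in the units of the state.
- r.get_state(): the state, without advancing time (a new reading comes with each control period).
- eyes.capture(name): name is "side" or "top" or "wrist"; returns a dict with "image" (400x640x3 uint8, blue, green, red), "fovy" (degrees; the focal length in pixels is half the picture's height over the tangent of half this angle, whatever the lens; pixels are square), "cx", "cy" (the principal point, pixels), "R" (3x3) and "t" (3): a world point X has camera coordinates R X + t; the wrist camera has in their place "tool_from_camera" (4x4, takes a point from camera to tool coordinates, whose origin is the TCP and whose axes are the tool frame's). Camera axes: x right, y down, z forward; pixel columns grow to the right and rows downward; lengths in m; the calibration is good to about 2 mm. A picture is of the moment at which its call begins: read the wrist's pose just before it. There is no depth.
- sign_off(): hands the job in, once; it reports no verdict.
The state is a dict: "t": time; "q": joint angles; "dq": joint speeds; "tau": joint torques, N m; "ee_pos": TCP position; "tcp_rot": TCP orientation; "wrist_force": force on the tool from outside, world axes, zero at the start; "moment": the same for the moment, N m; "width": finger opening in m.
Only numpy, scipy, OpenCV 4.12 (cv2) and the standard library are available. Lean on these libraries where they do the work, as an engineer would, in place of code of your own. Each camera call takes 0.05 s, during which the arm holds its last target.

TASK

The air flap of the biscuit dryer is set nearly shut, its stay sitting on the pin by the long slot. Take the stay by its knob, lift it off the pin, draw the flap wide open and drop the round hole nearest the flap over the pin so that the stay lies fully home on the ledge, then let go. Feel for the pin gently instead of forcing the stay down on it, and leave the other things on the bench alone.

Things in the scene. Friction and masses are not known exactly. Their poses are not given: they have to be found in the camera images.
- dryer: countertop biscuit dryer, a metal box 260 mm wide, 340 mm deep, 280 mm high, fixed to the bench. Origin: on the bench, under the middle of its front face. x points from the front face into the box, y along the front face, z up. The flap hangs on the front face from a hinge at z 230 mm; the ledge stands on a post in front of it.
- ledge: steel ledge, fixed 178 mm in front of the dryer's origin, axes as the dryer's, top 46 (x) by 34 mm (y), 70 mm above the bench. Origin: middle of the top. On it stands an upright brass pin, 7 mm thick, 14 mm high, centred in y but clamped anywhere within 11 mm either side of the middle along x. Where is not reported: see or feel it. A few N find it; over 60 N on it (30 N at the knob) is forcing.
- stay: flat steel bar 222 x 22 x 4 mm, 140 g. Origin: its pivot on the flap's lower edge; from there it runs along its own -x over the ledge, z up. It lifts freely, swings sideways at most 0.1 rad, falls back by its weight. Along it from the pivot: round holes at 106 mm (wide open) and 132 mm (half open), slot 34 mm long centred at 160 mm (in use at the start), knob at 205 mm. Holes and slot 9.2 mm wide.
- knob_top (a point): centre of the top of the stay's upright black knob, a cylinder 22 mm in diameter, 30 mm high, on the bar's upper side; 60 mm of free air below the bar there. Lift it 40 mm or more to carry every hole clear over the pin. Its height above the bench: about 110 mm at the start; 122 to 132 mm with the bar resting on top of the pin by the 106 mm hole; 97 to 105 mm when home in that hole.
- open_hole (a point): centre, on the bar's underside, of the round hole nearest the flap, the one to be used (106 mm from the pivot, 99 mm from the knob's axis). Axes as the stay's.
- flap (a joint): opening angle of the steel flap (186 mm wide, 170 mm high, hinged along its top edge; 0 shut, grows as its lower edge swings out towards the ledge, stop at 0.6). Stiff hinge: it stays where it is left and needs about 2 N along the stay to move. About 0.035 at the start; 0.29 to 0.44 with the pin in the round hole at 106 mm; 0.13 to 0.27 in the one at 132 mm.
- jar: closed glass jar, 72 mm wide, 100 mm high, standing; bystander. Origin: centre of the underside.
- cutter: steel ring cutter, 70 mm wide, 30 mm high; bystander. Origin: centre of the underside.
- bowl: small steel bowl, 84 mm wide, 45 mm high, empty; bystander. Origin: centre of the underside.

How it is judged:
By the outcome, as a careful person would: the job done as asked, in the order asked, and still so for the second after the job is handed in, with the robot touching nothing.
It also fails if it takes over 72 s, if anything falls off the work surface, if the arm or the gripper's body presses on something with over 40 N, if the wrist force passes 120 N, or if a joint passes its speed limit or range.

## Working session

There is one attempt and no reset: what is moved stays moved. The work goes in short steps, Python scripts to look and compute and a tool call to move; the robot and the scene stay as the last step left them, time stands still between calls to the robot, and variables do not carry over. Pictures are saved under pics/ and viewed, and the job is handed in when it is done.

Besides the shell and the picture viewer there is one more tool, called by a JSON object that holds its "fn" and its "kwargs". send_rows: Moves the arm, as the interface text tells. Its arguments: {"type":"object","properties":{"commands":{"type":"array"},"squeeze":{"type":"number"}},"required":["commands"]}

```bash
mkdir -p pics; python3 - <<'E'
from rig import r,eyes
import cv2,pickle
s=r.get_state();print({k:s[k] for k in('t','ee_pos','tcp_rot','wrist_force','width')})
for n in('side','top','wrist'):
    c=eyes.capture(n);cv2.imwrite(f'pics/a_{n}.png',c['image']);pickle.dump(c,open(f'a_{n}.pkl','wb'));print(n,{k:v for k,v in c.items() if k!='image'})
E
```

```text
{'t': 0.0, 'ee_pos': array([0.18013488, 0.54581388, 0.2528482 ]), 'tcp_rot': array([-0.69777607,  0.69851389, -0.11227273,  0.11216834]), 'wrist_force': array([-0.56615357, -0.79231014,  0.84561301]), 'width': 0.08532420724068851}
side {'fovy': 57.99394408019403, 'cx': 316.7206779533259, 'cy': 208.58324957877232, 'R': array([[ 0.65699669, -0.75389059, -0.00208174],
       [-0.56600798, -0.49143397, -0.66191209],
       [ 0.49798626,  0.43605233, -0.74957858]]), 't': array([-0.37986363,  0.38990795,  0.68883084])}
top {'fovy': 53.92191706071856, 'cx': 318.1331975751616, 'cy': 200.92026470005842, 'R': array([[ 0.01838253, -0.99936744,  0.03044343],
       [-0.99240247, -0.02194228, -0.12106148],
       [ 0.12165289, -0.02798672, -0.99217807]]), 't': array([-0.07168454,  0.5282118 ,  1.03698395])}
wrist {'fovy': 58.44877495826439, 'cx': 321.5623584155211, 'cy': 200.00325220417346, 'tool_from_camera': array([[ 1.87425274e-03,  9.52434578e-01,  3.04737364e-01,
        -7.87160560e-02],
       [-2.44536075e-04, -3.04737453e-01,  9.52436363e-01,
        -1.21344380e-01],
       [ 9.99998214e-01, -1.85962574e-03, -3.38250393e-04,
         9.23495732e-04],
       [ 0.00000000e+00,  0.00000000e+00,  0.00000000e+00,
         1.00000000e+00]])}
```

View pics/a_side.png

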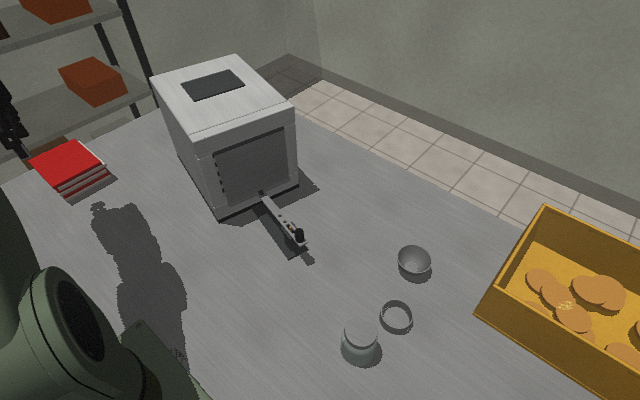

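View pics/a_top.png

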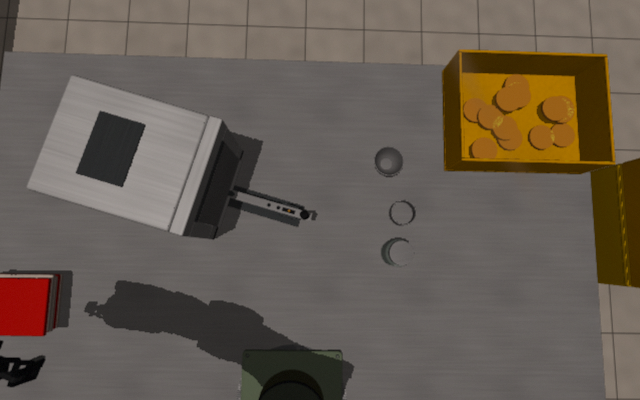

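View pics/a_wrist.png

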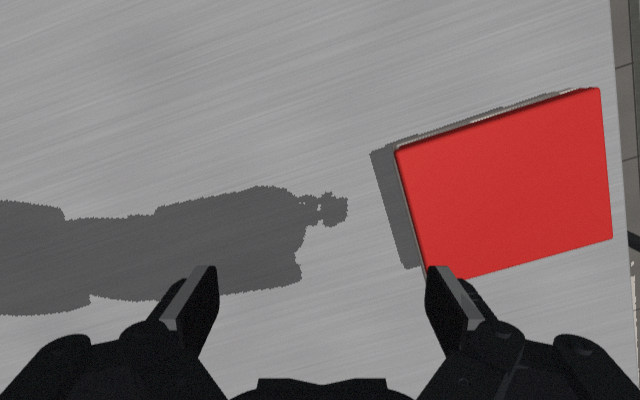

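```bash
python3 - <<'E'
import cv2
a=cv2.imread('pics/a_top.png')[170:240,180:330];cv2.imwrite('pics/a_topc.png',cv2.resize(a,None,fx=5,fy=5,interpolation=cv2.INTER_CUBIC))
a=cv2.imread('pics/a_side.png')[170:275,190:330];cv2.imwrite('pics/a_sidec.png',cv2.resize(a,None,fx=5,fy=5,interpolation=cv2.INTER_CUBIC))
E
```

```text
(no output)
```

View pics/a_topc.png

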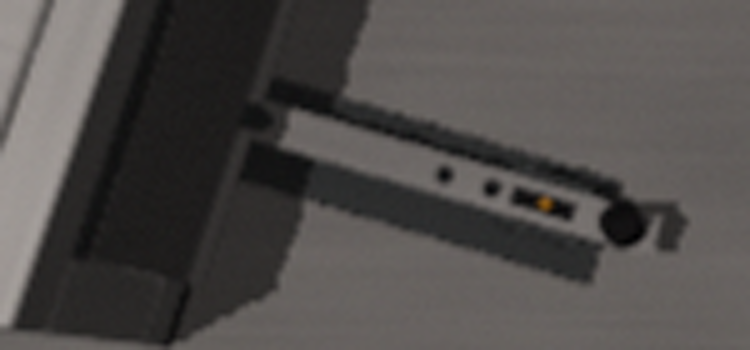

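View pics/a_sidec.png

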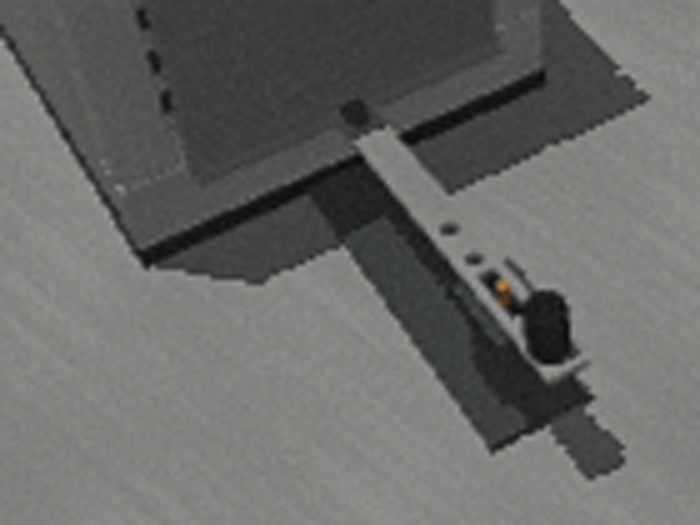

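```bash
cat > h.py <<'E'
import numpy as np,pickle
from scipy.spatial.transform import Rotation as Ro
def ray(c,u,v):
    f=200/np.tan(np.radians(c['fovy']/2))
    d=np.array([(u-c['cx'])/f,(v-c['cy'])/f,1])
    return -c['R'].T@c['t'],c['R'].T@d
def onz(c,u,v,z):
    o,d=ray(c,u,v);return o+d*(z-o[2])/d[2]
def proj(c,X):
    f=200/np.tan(np.radians(c['fovy']/2));p=c['R']@X+c['t'];return f*p[0]/p[2]+c['cx'],f*p[1]/p[2]+c['cy']
def tri(a,b):
    (o,d),(p,e)=a,b
    k=np.linalg.lstsq(np.c_[d,-e],p-o,rcond=None)[0];return (o+d*k[0]+p+e*k[1])/2,np.linalg.norm(o+d*k[0]-p-e*k[1])
E
python3 - <<'E'
from h import *
T=pickle.load(open('a_top.pkl','rb'));S=pickle.load(open('a_side.pkl','rb'))
for n,a,z in(('knob',(304.4,214.4),.11),('h106',(269,205),.078),('h132',(278.2,207.4),.079),('slot',(288.6,210.6),.079),('pin',(289,210.8),.084)):
    print(n,onz(T,*a,z))
print('tri knob',tri(ray(T,304.4,214.4),ray(S,299.2,230)))
print('tri pin',tri(ray(T,289,210.8),ray(S,290.6,226.8)))
print('tri106',tri(ray(T,269,205),ray(S,190+450/5,170+229/5)))
# dryer top corners z=.28
for p in((70,76),(27,187),(184,237),(219,117)):print(onz(T,*p,.28))
q=r=None
from rig import r
s=r.get_state();R=Ro.from_quat(np.roll(s['tcp_rot'],-1)).as_matrix();print(R)
E
```

```text
knob [ 0.48527147 -0.02493678  0.11      ]
h106 [0.51058406 0.06755732 0.078     ]
h132 [0.5047385  0.04349808 0.079     ]
slot [0.49698765 0.01637699 0.079     ]
pin [0.49601155 0.01510046 0.084     ]
tri knob (array([ 0.48556788, -0.0258196 ,  0.11819731]), np.float64(0.002614117212296767))
tri pin (array([0.49659798, 0.01431411, 0.0866002 ]), np.float64(0.0021360247411931622))
tri106 (array([0.51192435, 0.06737109, 0.073294  ]), np.float64(0.00209152576032448))
[0.75567323 0.47968218 0.28      ]
[0.51484841 0.54388392 0.28      ]
[0.41891461 0.21896299 0.28      ]
[0.67451434 0.16030791 0.28      ]
[[ 9.49624818e-01 -2.54159033e-04  3.13388961e-01]
 [-3.13389063e-01 -8.33486929e-04  9.49624452e-01]
 [ 1.98499697e-05 -9.99999620e-01 -8.71150535e-04]]
```

{"fn": "send_rows", "kwargs": {"commands": [[1, [0, -50, 0], [0, 0, 0]], [1, [0, -50, 0], [0, 0, 0]], [1, [0, -50, 0], [0, 0, 0]], [1, [45, -10, -4], [0, 5.5, 0]], [1, [45, 0, -4], [0, 5.5, 0]]], "squeeze": 40}}

```text
t: 0.65
ee_pos: [0.2582, 0.5072, 0.4164]
tcp_rot: [-0.683, 0.686, -0.178, 0.176]
wrist_force: [0.5, 0.3, -0.5]
width: 0.0852
```

{"fn": "send_rows", "kwargs": {"commands": [[1, [45, 0, -4], [0, 5.5, 0]], [1, [45, 0, -4], [0, 5.5, 0]], [1, [45, 0, -4], [0, 5.5, 0]], [1, [45, 0, -4], [0, 5.5, 0]], [1, [45, 0, -4], [0, 5.5, 0]]]}}

```text
t: 1.15
ee_pos: [0.4211, 0.342, 0.4156]
tcp_rot: [-0.618, 0.622, -0.341, 0.34]
wrist_force: [0.4, 0.8, 0.4]
width: 0.0856
```

{"fn": "send_rows", "kwargs": {"commands": [[1, [45, 0, -5], [0, 6, 0]], [1, [45, 0, -5], [0, 6, 0]], [1, [45, 0, -5], [0, 6, 0]], [1, [45, 0, -5], [0, 6, 0]], [1, [45, 0, -5], [0, 6, 0]]]}}

```text
t: 1.65
ee_pos: [0.4763, 0.1152, 0.4148]
tcp_rot: [-0.502, 0.508, -0.495, 0.495]
wrist_force: [1.0, 0.1, 0.2]
width: 0.0852
```

```bash
cat > plan.py <<'E'
# usage: plan.py x y z heading_deg(of tool z)
import sys
from h import *
from rig import r
def delta(goal,head,pitch=0):
    s=r.get_state();R=Ro.from_quat(np.roll(s['tcp_rot'],-1)).as_matrix()
    a=np.radians(head);z=np.array([np.cos(a),np.sin(a),0]);y=np.array([0,0,-1.]);Rg=np.c_[np.cross(y,z),y,z]
    Rg=Rg@Ro.from_rotvec([0,0,np.radians(pitch)]).as_matrix()
    rv=np.degrees(Ro.from_matrix(R.T@Rg).as_rotvec());d=R.T@(np.array(goal)-s['ee_pos'])*1000
    print('t',s['t'],'pos',s['ee_pos'].round(4),'w',round(s['width'],4),'F',s['wrist_force'].round(2),'\nshift',d.round(1),'turn',rv.round(2))
if __name__=='__main__':
    v=list(map(float,sys.argv[1:]));delta(v[:3],v[3],v[4] if len(v)>4 else 0)
E
python3 plan.py .4855 -.0254 .25 -15
```

```text
t 1.65 pos [0.4763 0.1152 0.4148] w 0.0852 F [1.05 0.11 0.22] 
shift [139.9 165.5   7.4] turn [ 0.29 16.13  0.34]
```

{"fn": "send_rows", "kwargs": {"commands": [[1, [36, 30, 3], [0, 4, 0]], [1, [36, 40, 5], [0, 4, 0]], [1, [36, 40, 8], [0, 4, 0]], [1, [33, 45, 10], [0, 4, 0]], [1, [0, 5, 0], [0, 0, 0]]]}}

```text
t: 2.15
ee_pos: [0.4872, -0.0275, 0.2659]
tcp_rot: [-0.423, 0.426, -0.564, 0.567]
wrist_force: [-0.1, 0.5, 1.2]
width: 0.0851
```

```bash
python3 plan.py .4855 -.0254 .2 -15; python3 - <<'E'
from rig import r,eyes
import cv2,pickle
s=r.get_state()
for n in('wrist','top','side'):
    c=eyes.capture(n);c['s']=s;cv2.imwrite(f'pics/b_{n}.png',c['image']);pickle.dump(c,open(f'b_{n}.pkl','wb'))
E
```

```text
t 2.15 pos [ 0.4872 -0.0275  0.2659] w 0.0851 F [-0.07  0.46  1.21] 
shift [-2.  65.9 -2.3] turn [-0.02 -1.22  0.39]
```

View pics/b_wrist.png

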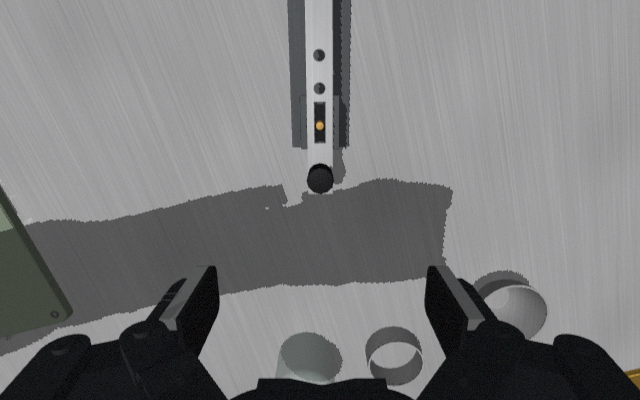

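```bash
cat >> h.py <<'E'
def wcam(c):
    s=c['s'];R=Ro.from_quat(np.roll(s['tcp_rot'],-1)).as_matrix();M=np.eye(4);M[:3,:3]=R;M[:3,3]=s['ee_pos']
    W=np.linalg.inv(M@c['tool_from_camera']);return dict(c,R=W[:3,:3],t=W[:3,3])
E
python3 - <<'E'
from h import *
import cv2
c=wcam(pickle.load(open('b_wrist.pkl','rb')))
print(-c['R'].T@c['t'])
for n,p,z in(('h106',(319,55),.076),('h132',(319,88),.078),('slot',(319.5,122),.08),('pin',(320,126),.084),('knob',(320,178),.11)):print(n,onz(c,*p,z))
a=c['image'][20:220,270:370];cv2.imwrite('pics/b_wc.png',cv2.resize(a,None,fx=3,fy=3,interpolation=cv2.INTER_CUBIC))
E
```

```text
[0.50883937 0.04931085 0.38674715]
h106 [0.51302606 0.07047274 0.076     ]
h132 [0.50584167 0.04610733 0.078     ]
slot [0.4985194  0.01978803 0.08      ]
pin [0.49812704 0.01691141 0.084     ]
knob [ 0.4874901  -0.01955395  0.11      ]
```

View pics/b_wc.png

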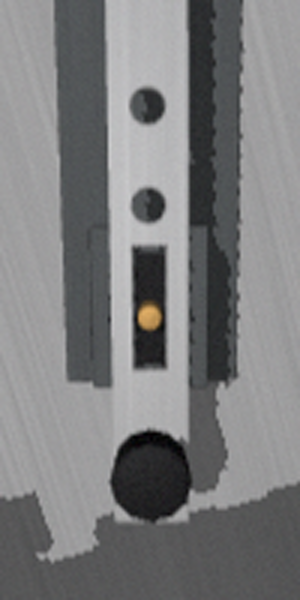

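{"fn": "send_rows", "kwargs": {"commands": [[1, [-3, 45, 0], [0, -1.2, 0.4]], [1, [0, 45, 0], [0, 0, 0]], [1, [0, 30, 0], [0, 0, 0]], [1, [0, 10, 0], [0, 0, 0]], [1, [0, 0, 0], [0, 0, 0]]]}}

```text
t: 2.8
ee_pos: [0.4949, -0.0147, 0.1414]
tcp_rot: [-0.442, 0.43, -0.554, 0.559]
wrist_force: [0.2, 0.1, 0.3]
width: 0.0854
```

```bash
python3 plan.py .4868 -.0237 .108 -15; python3 - <<'E'
from rig import r,eyes
import cv2,pickle
s=r.get_state()
for n in('wrist','side'):
    c=eyes.capture(n);c['s']=s;cv2.imwrite(f'pics/c_{n}.png',c['image']);pickle.dump(c,open(f'c_{n}.pkl','wb'))
cv2.imwrite('pics/c_sc.png',cv2.resize(c['image'][150:300,190:390],None,fx=4,fy=4,interpolation=cv2.INTER_CUBIC))
E
```

```text
t 2.8 pos [ 0.4949 -0.0147  0.1414] w 0.0854 F [0.21 0.14 0.31] 
shift [11.  33.2 -6.2] turn [-0.87  1.18 -0.57]
```

View pics/c_wrist.png

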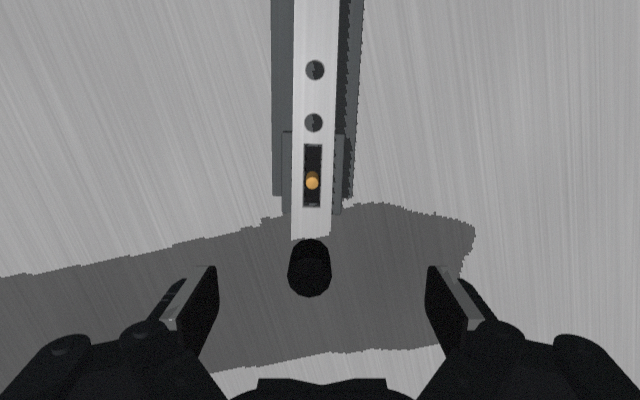

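View pics/c_sc.png

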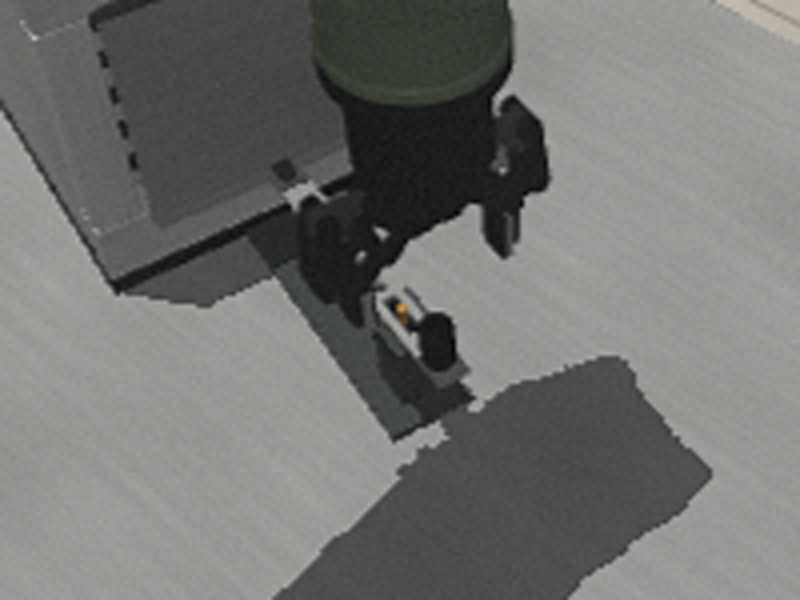

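```bash
python3 - <<'E'
from h import *
c=wcam(pickle.load(open('c_wrist.pkl','rb')))
for n,p,z in(('h106',(315,70),.076),('h132',(313.5,122.5),.078),('slot',(312.5,175),.08),('pin',(312,182.5),.084),('knob',(309.5,276),.11),('knob',(309.5,276),.112)):print(n,onz(c,*p,z))
f=200/np.tan(np.radians(c['fovy']/2)); print(22/ ( (c['R']@np.array([.4868,-.0237,.11])+c['t'])[2]*1000)*f)
E
```

```text
h106 [0.5129761  0.07053322 0.076     ]
h132 [0.50602938 0.04625644 0.078     ]
slot [0.49887926 0.02031602 0.08      ]
pin [0.49790903 0.01742498 0.084     ]
knob [ 0.48714302 -0.02078763  0.11      ]
knob [ 0.48745564 -0.01971539  0.112     ]
45.53380760198038
```

{"fn": "send_rows", "kwargs": {"commands": [[1, [9.5, 0, -5.5], [-0.9, 1.2, -0.6]], [1, [0, 12, 0], [0, 0, 0]], [1, [0, 10, 0], [0, 0, 0]], [1, [0, 8, 0], [0, 0, 0]], [1, [0, 0, 0], [0, 0, 0]]]}}

```text
t: 3.4
ee_pos: [0.4886, -0.0233, 0.1133]
tcp_rot: [-0.431, 0.429, -0.56, 0.563]
wrist_force: [0.3, -0.4, -0.1]
width: 0.0854
```

```bash
python3 plan.py .487 -.0222 .108 -15
```

```text
t 3.4 pos [ 0.4886 -0.0233  0.1133] w 0.0854 F [ 0.27 -0.37 -0.11] 
shift [-0.6  5.2 -1.9] turn [-0.29 -0.12 -0.02]
```

{"fn": "send_rows", "kwargs": {"commands": [[1, [0, 4, -1.9], [0, 0, 0]], [0.5, [0, 0, 0], [0, 0, 0]], [0.2, [0, 0, 0], [0, 0, 0]], [0, [0, 0, 0], [0, 0, 0]], [0, [0, 0, 0], [0, 0, 0]]], "squeeze": 40}}

```text
t: 3.9
ee_pos: [0.4867, -0.0227, 0.109]
tcp_rot: [-0.431, 0.429, -0.56, 0.563]
wrist_force: [-0.5, -0.0, 0.1]
width: 0.0285
```

{"fn": "send_rows", "kwargs": {"commands": [[0, [0, 0, 0], [0, 0, 0]], [0, [0, 0, 0], [0, 0, 0]], [0, [0, 0, 0], [0, 0, 0]], [0, [0, 0, 0], [0, 0, 0]], [0, [0, 0, 0], [0, 0, 0]]], "squeeze": 40}}

```text
t: 4.4
ee_pos: [0.4867, -0.0227, 0.1093]
tcp_rot: [-0.431, 0.429, -0.56, 0.563]
wrist_force: [-0.9, 1.2, -0.2]
width: 0.0205
```

```bash
cat > look.py <<'E'
import sys
from h import *
from rig import r,eyes
import cv2
n=sys.argv[1];s=r.get_state()
for k in('wrist','side'):
    c=eyes.capture(k);c['s']=s;pickle.dump(c,open(f'{n}_{k}.pkl','wb'))
    if k=='wrist':w=c['image']
sd=cv2.resize(c['image'][170:290,210:370],(640,480),interpolation=cv2.INTER_CUBIC)
cv2.imwrite(f'pics/{n}_wrist.png',w);cv2.imwrite(f'pics/{n}_side.png',sd)
E
python3 plan.py .487 -.0222 .108 -15; python3 look.py d
```

```text
t 4.4 pos [ 0.4867 -0.0227  0.1093] w 0.0205 F [-0.93  1.16 -0.19] 
shift [-0.5  1.3  0.2] turn [-0.29 -0.12 -0.03]
```

View pics/d_wrist.png

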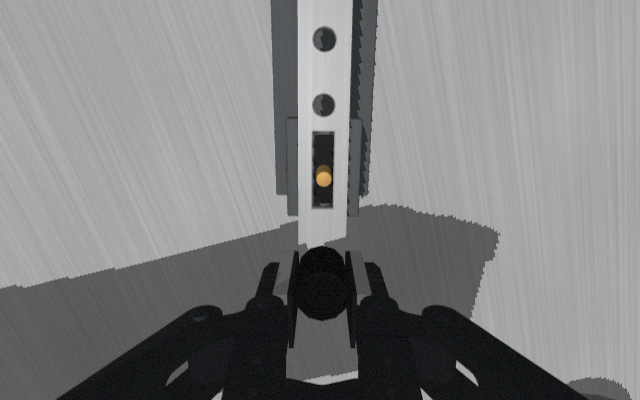

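View pics/d_side.png

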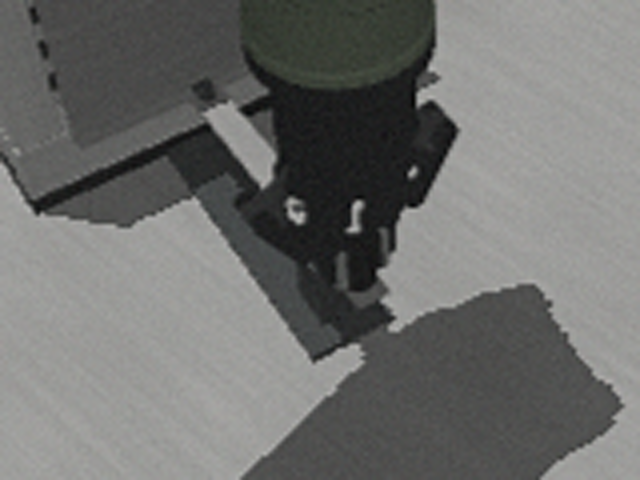

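{"fn": "send_rows", "kwargs": {"commands": [[0, [-0.6, -5, 0], [0, 0, -1.4]], [0, [-0.6, -5, 0], [0, 0, -1.4]], [0, [-0.6, -5, 0], [0, 0, -1.4]], [0, [-0.6, -5, 0], [0, 0, -1.4]], [0, [-0.6, -5, 0], [0, 0, -1.4]]], "squeeze": 40}}

```text
t: 5.0
ee_pos: [0.4877, -0.0186, 0.1345]
tcp_rot: [-0.395, 0.463, -0.533, 0.589]
wrist_force: [-0.4, 1.8, -2.2]
width: 0.0206
```

{"fn": "send_rows", "kwargs": {"commands": [[0, [-0.6, -5, 0], [0, 0, -1.4]], [0, [-0.6, -5, 0], [0, 0, -1.4]], [0, [-0.6, -5, 0], [0, 0, -1.4]], [0, [-0.6, -5, 0], [0, 0, -1.4]], [0, [0, 0, 0], [0, 0, 0]]]}}

```text
t: 5.5
ee_pos: [0.4897, -0.0109, 0.1545]
tcp_rot: [-0.365, 0.489, -0.508, 0.608]
wrist_force: [1.3, -0.3, -2.3]
width: 0.0207
```

```bash
python3 plan.py .487 -.0222 .150 -15 -12.6; python3 look.py e
```

```text
t 5.5 pos [ 0.4897 -0.0109  0.1545] w 0.0207 F [ 1.29 -0.26 -2.35] 
shift [10.3  7.   0.3] turn [-0.28 -0.1   0.32]
```

View pics/e_wrist.png

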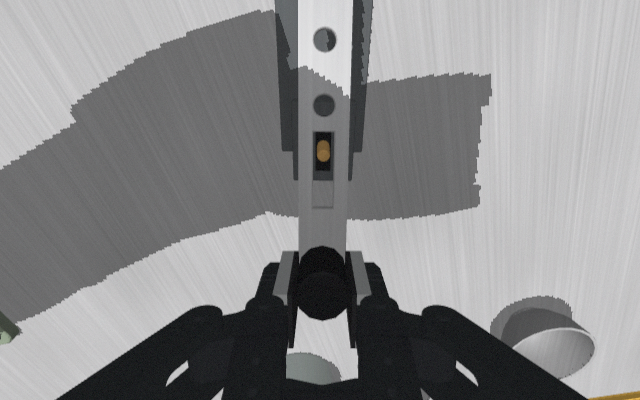

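View pics/e_side.png

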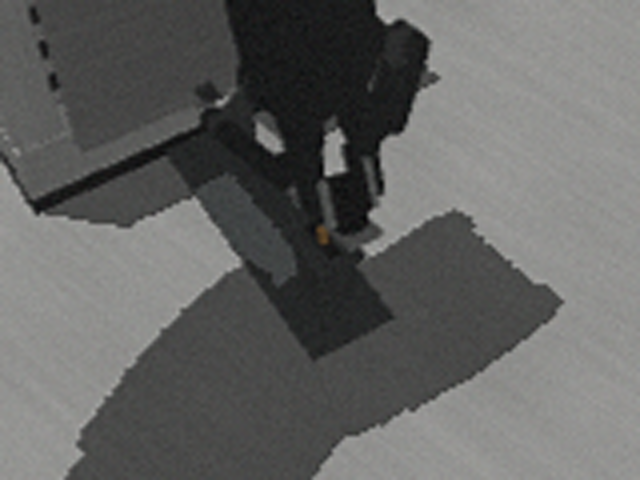

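```bash
python3 - <<'E'
import cv2
for n in 'de':
    a=cv2.imread(f'pics/{n}_wrist.png')[20:220,285:360];cv2.imwrite(f'pics/{n}_wc.png',cv2.resize(a,None,fx=3,fy=3,interpolation=cv2.INTER_CUBIC))
a=[cv2.imread(f'pics/{n}_wc.png') for n in 'de'];cv2.imwrite('pics/de.png',cv2.hconcat(a))
E
```

```text
(no output)
```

View pics/de.png

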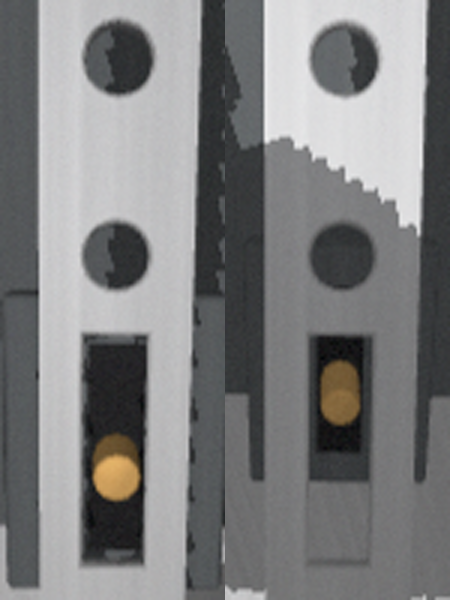

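```bash
python3 - <<'E'
from h import *
from scipy.optimize import least_squares
c=pickle.load(open('d_wrist.pkl','rb'));M=c['tool_from_camera'];f=200/np.tan(np.radians(c['fovy']/2))
W=np.linalg.inv(M)
def pr(P):
    p=W[:3,:3]@P+W[:3,3];return np.array([f*p[0]/p[2]+c['cx'],f*p[1]/p[2]+c['cy']])
rows=[39.3,105,131.7,208.3];s=[106,132,143,177]
# bar-top point at s: tool x = x0+(s-205)*cos a, tool y = d +/- (s-205) sin a
def res(p):
    x0,d,a=p
    return [pr(np.array([x0+(q-205)*np.cos(a),d+(q-205)*np.sin(a),0])/1000)[1]-v for q,v in zip(s,rows)]
o=least_squares(res,[0,27,0]);print(o.x,o.fun)
o2=least_squares(lambda p:res([p[0],p[1],0]),[0,27]);print('no tilt',o2.x,o2.fun)
for n,px in (('d',(323.8,179.3)),('e',(323.5,155.7))):
    w=wcam(pickle.load(open(n+'_wrist.pkl','rb')));P=onz(w,*px,.084);S=w['s'];R=Ro.from_quat(np.roll(S['tcp_rot'],-1)).as_matrix()
    print(n,'pin',P,'tool',R.T@(P-S['ee_pos'])*1000)
for n,rr in (('d',(117.7,216)),('e',(98,180))):
    w=wcam(pickle.load(open(n+'_wrist.pkl','rb')));print('ledge',[onz(w,323,q,.07) for q in rr])
E
```

```text
[ 1.5313476  28.44996697 -0.09225345] [-0.02476603  0.14172609 -0.13597012  0.01900994]
no tilt [ 2.10003966 33.5770106 ] [-0.86238189  0.97488557  0.74920359 -0.8701224 ]
d pin [0.49782467 0.01710616 0.084     ] tool [-41.30402394  25.31332884   0.25933277]
e pin [0.49788736 0.01707223 0.084     ] tool [-44.20232454  62.22460641   0.2501711 ]
ledge [array([0.50397475, 0.0406284 , 0.07      ]), array([ 0.49194591, -0.00377721,  0.07      ])]
ledge [array([0.50451863, 0.04231787, 0.07      ]), array([ 0.49218963, -0.00362196,  0.07      ])]
```

```bash
cat > tgt.py <<'E'
import sys
from h import *
from rig import r
A=-.0923;X0=1.53;D=28.45
pin=np.array([.49785,.0171]);HEAD=float(75)
def hdg():
    c=wcam(pickle.load(open('d_wrist.pkl','rb')));a=onz(c,324.3,39.3,.0718);b=onz(c,323.3,105,.0742);k=onz(c,323.,170,.0768)
    return [np.degrees(np.arctan2(*(p-q)[[1,0]])) for p,q in((a,b),(b,k),(a,k))],a,b,k
def target(tau,off=0,pz=.071,head=HEAD):
    # off mm: extra pull along -e
    e=np.array([np.cos(np.radians(head)),np.sin(np.radians(head)),0]);up=np.array([0,0,1.])
    P=np.r_[pin,0]+e*(.106-off/1000)+up*pz
    b=-np.cos(tau)*e+np.sin(tau)*up   # along bar to knob
    n=np.sin(tau)*e+np.cos(tau)*up    # bar normal up
    kt=P+.205*b+.004*n                # bar top at knob axis
    # tool coords of kt: (X0,D); tool x along: bar dir in tool=(cosA,sinA)(x,y down)
    y=-(n*np.cos(A)-b*np.sin(A)) if 0 else None
    # solve: b=cosA*x+sinA*y ; -n=-sinA*x+cosA*y
    x=np.cos(A)*b+np.sin(A)*n; y=np.sin(A)*b-np.cos(A)*n
    z=np.cross(x,y);R=np.c_[x,y,z]
    return kt-R@np.array([X0,D,0])/1000,R,(P+.106*b),kt+.03*n
def go(tau,off=0,pz=.071,head=HEAD):
    s=r.get_state();R=Ro.from_quat(np.roll(s['tcp_rot'],-1)).as_matrix()
    p,Rg,h,k=target(tau,off,pz,head)
    print('tau',tau,'hole z',h[2].round(4),'knob z',k[2].round(4),'tcp',p.round(4),'shift',(R.T@(p-s['ee_pos'])*1000).round(1),'turn',np.degrees(Ro.from_matrix(R.T@Rg).as_rotvec()).round(2))
def now():
    s=r.get_state();R=Ro.from_quat(np.roll(s['tcp_rot'],-1)).as_matrix()
    b=np.cos(A)*R[:,0]+np.sin(A)*R[:,1];n=np.sin(A)*R[:,0]-np.cos(A)*R[:,1]
    kt=s['ee_pos']+R@np.array([X0,D,0])/1000
    h=kt-.099*b-.004*n;pv=kt-.205*b-.004*n
    print('t',s['t'],'F',s['wrist_force'].round(2),'w',round(s['width'],4),'pos',s['ee_pos'].round(4),'hole',h.round(4),'pivot',pv.round(4),'knobtop',(kt+.03*n).round(4),'tau',np.arcsin(b[2]).round(3),'head',np.degrees(np.arctan2(-b[1],-b[0])).round(2))
    e=np.array([np.cos(np.radians(HEAD)),np.sin(np.radians(HEAD))])
    dd=h[:2]-pin;print('hole-pin along e mm',(dd@e*1000).round(2),'lateral',((dd@[-e[1],e[0]])*1000).round(2))
E
python3 - <<'E'
from tgt import *
print(hdg());now()
for t in(.3,.267,.2,.15,.1,0):go(t)
E
```

```text
([np.float64(73.90087254461353), np.float64(74.53086752868936), np.float64(74.22606484178665)], array([0.51268773, 0.07082574, 0.0718    ]), array([0.50552756, 0.04601735, 0.0742    ]), array([0.49817991, 0.01946704, 0.0768    ]))
t 5.6 F [-0.14  1.88 -2.14] w 0.0205 pos [ 0.4895 -0.0115  0.1542] hole [0.5119 0.0705 0.0922] pivot [0.5383 0.1677 0.0592] knobtop [ 0.4898 -0.01    0.1554] tau 0.317 head 74.81
hole-pin along e mm 55.21 lateral 0.26
tau 0.3 hole z 0.1023 knob z 0.1641 tcp [ 0.4768 -0.0614  0.1629] shift [52.1  3.   0.8] turn [-0.25 -0.16  0.96]
tau 0.267 hole z 0.099 knob z 0.1579 tcp [ 0.476  -0.0643  0.1567] shift [53.6  9.7  0.8] turn [-0.25 -0.15  2.85]
tau 0.2 hole z 0.0921 knob z 0.145 tcp [ 0.4747 -0.0694  0.1438] shift [55.9 23.5  0.8] turn [-0.26 -0.14  6.69]
tau 0.15 hole z 0.0868 knob z 0.1353 tcp [ 0.4738 -0.0727  0.1339] shift [57.  33.9  0.7] turn [-0.26 -0.14  9.55]
tau 0.1 hole z 0.0816 knob z 0.1253 tcp [ 0.473  -0.0755  0.1239] shift [57.6 44.3  0.7] turn [-0.26 -0.13 12.42]
tau 0 hole z 0.071 knob z 0.105 tcp [ 0.4719 -0.0796  0.1035] shift [57.2 65.1  0.6] turn [-0.27 -0.12 18.15]
```

{"fn": "send_rows", "kwargs": {"commands": [[0, [6, 0.5, 0.1], [0, 0, 0.3]], [0, [9, 1.2, 0.1], [0, 0, 0.5]], [0, [9, 1.3, 0.1], [0, 0, 0.5]], [0, [9, 1.5, 0.1], [0, 0, 0.5]], [0, [9, 1.5, 0.1], [0, 0, 0.5]]], "squeeze": 40}}

```text
t: 6.1
ee_pos: [0.4774, -0.0565, 0.1567]
tcp_rot: [-0.378, 0.477, -0.52, 0.599]
wrist_force: [-0.0, 1.9, -2.2]
width: 0.0208
```

```bash
python3 - <<'E'
from tgt import *
now()
for t in(.267,.2):go(t)
E
```

```text
t 6.1 F [-0.01  1.94 -2.23] w 0.0208 pos [ 0.4774 -0.0565  0.1567] hole [0.5006 0.0281 0.0986] pivot [0.5275 0.1266 0.0701] knobtop [ 0.4778 -0.0551  0.1579] tau 0.272 head 74.76
hole-pin along e mm 11.31 lateral 0.15
tau 0.267 hole z 0.099 knob z 0.1579 tcp [ 0.476  -0.0643  0.1567] shift [7.7 1.4 0.7] turn [-0.21 -0.22  0.27]
tau 0.2 hole z 0.0921 knob z 0.145 tcp [ 0.4747 -0.0694  0.1438] shift [10.6 15.1  0.6] turn [-0.22 -0.21  4.11]
```

{"fn": "send_rows", "kwargs": {"commands": [[0, [4, 0.7, 0.3], [0, 0, 0.2]], [0, [4, 0.7, 0.3], [0, 0, 0.1]], [0, [0, 0, 0], [0, 0, 0]]]}}

```text
t: 6.4
ee_pos: [0.4748, -0.0679, 0.1572]
tcp_rot: [-0.379, 0.474, -0.522, 0.599]
wrist_force: [-0.9, -0.1, -0.9]
width: 0.0204
```

```bash
python3 look.py f;python3 - <<'E'
from tgt import *
now()
for t in(.267,.2,.16):go(t)
E
```

```text
t 6.5 F [-0.38  0.03 -0.84] w 0.0203 pos [ 0.475  -0.0672  0.1571] hole [0.4985 0.0177 0.0996] pivot [0.5257 0.1163 0.0718] knobtop [ 0.4754 -0.0658  0.1583] tau 0.265 head 74.58
hole-pin along e mm 0.76 lateral -0.5
tau 0.267 hole z 0.099 knob z 0.1579 tcp [ 0.476  -0.0643  0.1567] shift [-3.1 -0.1  0.3] turn [-0.18 -0.39 -0.1 ]
tau 0.2 hole z 0.0921 knob z 0.145 tcp [ 0.4747 -0.0694  0.1438] shift [-0.1 13.6  0.2] turn [-0.19 -0.39  3.74]
tau 0.16 hole z 0.0879 knob z 0.1372 tcp [ 0.474  -0.072   0.1359] shift [ 1.2 21.8  0.2] turn [-0.2  -0.38  6.03]
```

View pics/f_wrist.png

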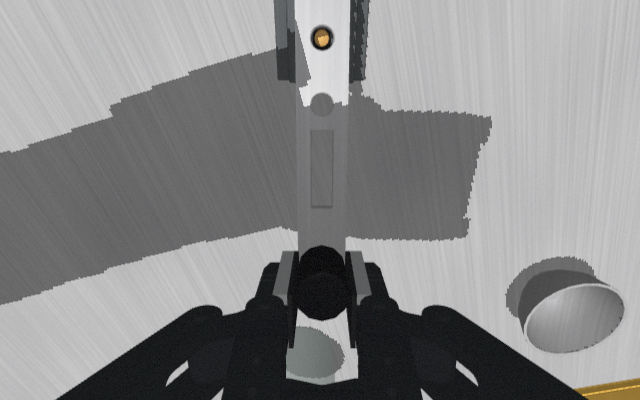

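View pics/f_side.png

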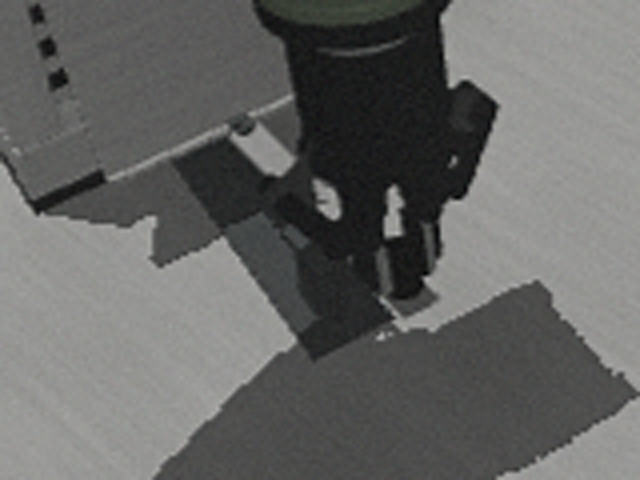

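{"fn": "send_rows", "kwargs": {"commands": [[0, [-1.5, 3, 0.1], [0, -0.1, 0.9]], [0, [-1, 3.5, 0.1], [0, -0.1, 0.9]], [0, [0, 3.5, 0], [0, -0.1, 0.9]], [0, [0, 3, 0], [0, 0, 0.9]], [0, [0, 0, 0], [0, 0, 0]]]}}

```text
t: 7.0
ee_pos: [0.4756, -0.066, 0.1424]
tcp_rot: [-0.401, 0.459, -0.537, 0.584]
wrist_force: [-0.5, 0.0, -1.1]
width: 0.0201
```

```bash
python3 look.py g;python3 - <<'E'
from tgt import *
now()
for t in(.2,.16,.13):go(t)
import cv2
a=cv2.imread('pics/g_wrist.png')[0:120,270:370];cv2.imwrite('pics/g_wc.png',cv2.resize(a,None,fx=5,fy=5,interpolation=cv2.INTER_CUBIC))
E
```

```text
t 7.1 F [-0.76 -0.08 -1.19] w 0.0204 pos [ 0.4757 -0.0658  0.1427] hole [0.4995 0.0228 0.0912] pivot [0.5264 0.1232 0.0703] knobtop [ 0.476  -0.0645  0.144 ] tau 0.198 head 75.02
hole-pin along e mm 5.92 lateral -0.14
tau 0.2 hole z 0.0921 knob z 0.145 tcp [ 0.4747 -0.0694  0.1438] shift [ 3.8 -0.7 -0.1] turn [-0.21  0.04 -0.11]
tau 0.16 hole z 0.0879 knob z 0.1372 tcp [ 0.474  -0.072   0.1359] shift [ 5.7  7.5 -0.1] turn [-0.21  0.04  2.18]
tau 0.13 hole z 0.0847 knob z 0.1313 tcp [ 0.4735 -0.0738  0.1299] shift [ 6.9 13.6 -0.1] turn [-0.21  0.05  3.9 ]
```

View pics/g_wc.png

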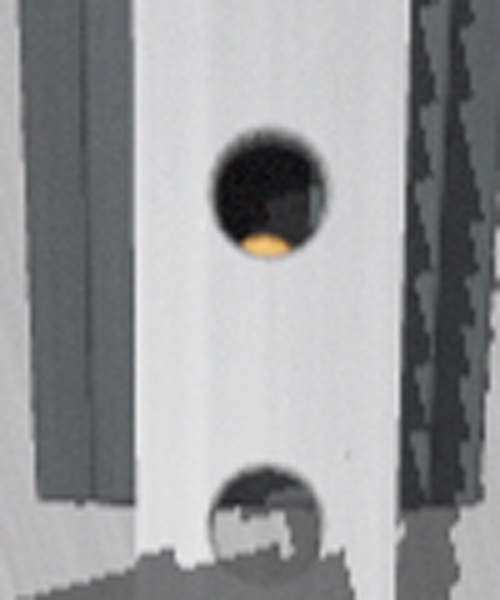

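{"fn": "send_rows", "kwargs": {"commands": [[0, [2.5, 0, 0], [0, 0, 0]], [0, [2, 2, 0], [0, 0, 0.5]], [0, [1, 2, 0], [0, 0, 0.5]], [0, [0.5, 2, 0], [0, 0, 0.6]], [0, [0, 0, 0], [0, 0, 0]]]}}

```text
t: 7.6
ee_pos: [0.4742, -0.0719, 0.137]
tcp_rot: [-0.411, 0.451, -0.543, 0.577]
wrist_force: [0.0, 1.2, -0.8]
width: 0.0204
```

```bash
python3 look.py i;python3 - <<'E'
from tgt import *
now()
for t in(.16,.13,.1,.05,0):go(t)
import cv2
a=cv2.imread('pics/i_wrist.png')[0:120,270:370];cv2.imwrite('pics/i_wc.png',cv2.resize(a,None,fx=5,fy=5,interpolation=cv2.INTER_CUBIC))
E
```

```text
t 7.7 F [-0.26 -0.78 -0.07] w 0.0199 pos [ 0.4743 -0.0718  0.1372] hole [0.4984 0.0183 0.0884] pivot [0.5252 0.1193 0.0707] knobtop [ 0.4746 -0.0705  0.1385] tau 0.168 head 75.11
hole-pin along e mm 1.3 lateral -0.22
tau 0.16 hole z 0.0879 knob z 0.1372 tcp [ 0.474  -0.072   0.1359] shift [ 0.2  1.3 -0.3] turn [-0.25  0.13  0.46]
tau 0.13 hole z 0.0847 knob z 0.1313 tcp [ 0.4735 -0.0738  0.1299] shift [ 1.6  7.4 -0.3] turn [-0.25  0.14  2.18]
tau 0.1 hole z 0.0816 knob z 0.1253 tcp [ 0.473  -0.0755  0.1239] shift [ 2.9 13.5 -0.3] turn [-0.25  0.14  3.9 ]
tau 0.05 hole z 0.0763 knob z 0.1152 tcp [ 0.4724 -0.0778  0.1137] shift [ 4.5 23.8 -0.4] turn [-0.24  0.15  6.77]
tau 0 hole z 0.071 knob z 0.105 tcp [ 0.4719 -0.0796  0.1035] shift [ 5.6 34.2 -0.4] turn [-0.24  0.15  9.63]
```

View pics/i_wc.png

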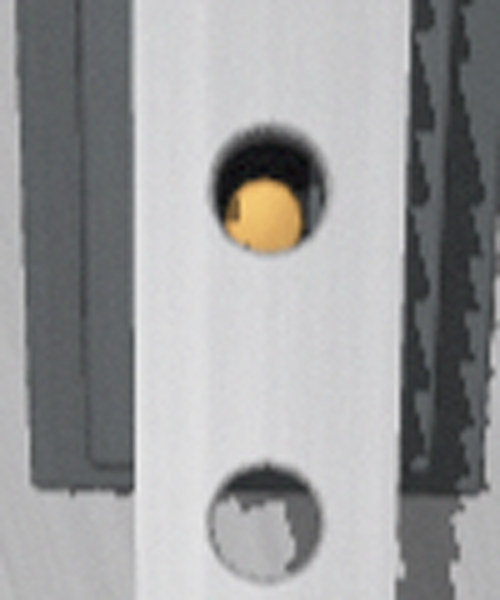

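{"fn": "send_rows", "kwargs": {"commands": [[0, [0.4, 2, 0], [0, 0, 0.55]], [0, [0.3, 2, 0], [0, 0, 0.55]], [0, [0.3, 2, 0], [0, 0, 0.55]], [0, [0, 0, 0], [0, 0, 0]]]}}

```text
t: 8.1
ee_pos: [0.4739, -0.0734, 0.1308]
tcp_rot: [-0.419, 0.443, -0.549, 0.571]
wrist_force: [-0.3, 0.7, -0.4]
width: 0.0204
```

```bash
python3 look.py j;python3 - <<'E'
from tgt import *
now()
for t in(.13,.1,.05,0):go(t)
import cv2
a=cv2.imread('pics/j_wrist.png')[0:120,270:370];cv2.imwrite('pics/j_wc.png',cv2.resize(a,None,fx=5,fy=5,interpolation=cv2.INTER_CUBIC))
E
```

```text
t 8.2 F [0.16 0.12 0.47] w 0.0201 pos [ 0.474  -0.0733  0.131 ] hole [0.4984 0.0182 0.085 ] pivot [0.5253 0.1197 0.0705] knobtop [ 0.4743 -0.072   0.1323] tau 0.138 head 75.14
hole-pin along e mm 1.19 lateral -0.24
tau 0.13 hole z 0.0847 knob z 0.1313 tcp [ 0.4735 -0.0738  0.1299] shift [ 0.6  1.1 -0.3] turn [-0.26  0.16  0.45]
tau 0.1 hole z 0.0816 knob z 0.1253 tcp [ 0.473  -0.0755  0.1239] shift [ 2.   7.2 -0.4] turn [-0.26  0.17  2.17]
tau 0.05 hole z 0.0763 knob z 0.1152 tcp [ 0.4724 -0.0778  0.1137] shift [ 3.9 17.4 -0.4] turn [-0.25  0.17  5.04]
tau 0 hole z 0.071 knob z 0.105 tcp [ 0.4719 -0.0796  0.1035] shift [ 5.3 27.8 -0.5] turn [-0.25  0.18  7.9 ]
```

View pics/j_wc.png

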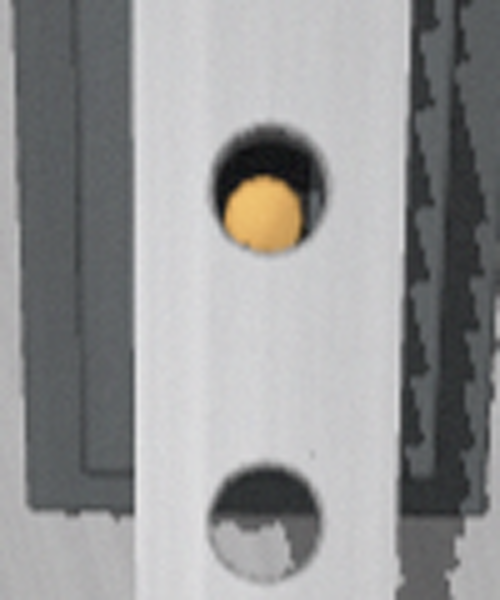

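{"fn": "send_rows", "kwargs": {"commands": [[0, [1, 0, -0.3], [0, 0, 0]], [0, [0.4, 1, -0.1], [0, 0, 0.35]], [0, [0.3, 1.5, 0], [0, 0, 0.45]], [0, [0.2, 1.5, 0], [0, 0, 0.45]], [0, [0, 0, 0], [0, 0, 0]]]}}

```text
t: 8.7
ee_pos: [0.4732, -0.0751, 0.1268]
tcp_rot: [-0.426, 0.436, -0.554, 0.566]
wrist_force: [-0.1, 0.5, -1.3]
width: 0.0202
```

```bash
python3 look.py k;python3 - <<'E'
from tgt import *
now()
for t in(.13,.1,.05,0):go(t)
import cv2
a=cv2.imread('pics/k_wrist.png')[0:120,270:370];cv2.imwrite('pics/k_wc.png',cv2.resize(a,None,fx=5,fy=5,interpolation=cv2.INTER_CUBIC))
E
```

```text
t 8.8 F [-0.84  0.37  0.02] w 0.0206 pos [ 0.4732 -0.0751  0.127 ] hole [0.4979 0.0174 0.0832] pivot [0.5248 0.1191 0.0711] knobtop [ 0.4735 -0.0739  0.1283] tau 0.115 head 75.17
hole-pin along e mm 0.25 lateral 0.03
tau 0.13 hole z 0.0847 knob z 0.1313 tcp [ 0.4735 -0.0738  0.1299] shift [-1.2 -3.  -0.1] turn [-0.3   0.19 -0.87]
tau 0.1 hole z 0.0816 knob z 0.1253 tcp [ 0.473  -0.0755  0.1239] shift [ 0.3  3.1 -0.1] turn [-0.29  0.2   0.85]
tau 0.05 hole z 0.0763 knob z 0.1152 tcp [ 0.4724 -0.0778  0.1137] shift [ 2.5 13.3 -0.2] turn [-0.29  0.21  3.72]
tau 0 hole z 0.071 knob z 0.105 tcp [ 0.4719 -0.0796  0.1035] shift [ 4.1 23.6 -0.2] turn [-0.28  0.21  6.58]
```

View pics/k_wc.png

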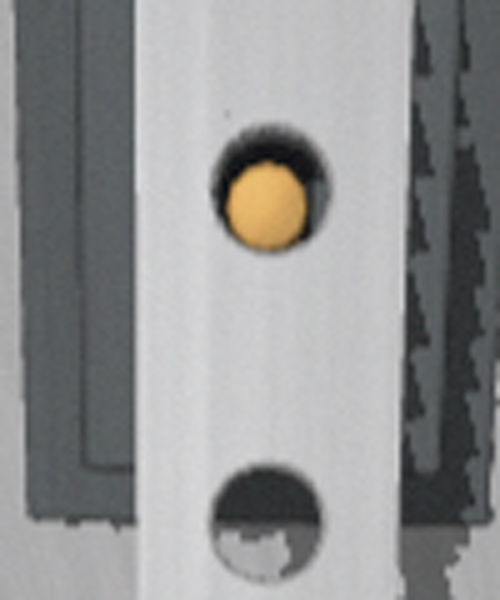

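{"fn": "send_rows", "kwargs": {"commands": [[0, [0.7, 1.5, 0], [0, 0, 0.4]], [0, [0.4, 1.5, 0], [0, 0, 0.4]], [0, [0, 0, 0], [0, 0, 0]]]}}

```text
t: 9.1
ee_pos: [0.473, -0.076, 0.1237]
tcp_rot: [-0.431, 0.433, -0.557, 0.563]
wrist_force: [0.7, 1.1, -0.2]
width: 0.02
```

```bash
python3 look.py l;python3 - <<'E'
from tgt import *
now()
for t in(.05,0):go(t)
import cv2
a=cv2.imread('pics/l_wrist.png')[0:120,270:370];cv2.imwrite('pics/l_wc.png',cv2.resize(a,None,fx=5,fy=5,interpolation=cv2.INTER_CUBIC))
E
```

```text
t 9.2 F [-0.17  0.88 -0.99] w 0.0204 pos [ 0.4731 -0.076   0.1239] hole [0.4978 0.0172 0.0816] pivot [0.5247 0.1191 0.071 ] knobtop [ 0.4734 -0.0748  0.1253] tau 0.1 head 75.21
hole-pin along e mm 0.04 lateral 0.05
tau 0.05 hole z 0.0763 knob z 0.1152 tcp [ 0.4724 -0.0778  0.1137] shift [ 1.8 10.2 -0.2] turn [-0.29  0.25  2.87]
tau 0 hole z 0.071 knob z 0.105 tcp [ 0.4719 -0.0796  0.1035] shift [ 3.6 20.4 -0.3] turn [-0.29  0.25  5.73]
```

View pics/l_wc.png

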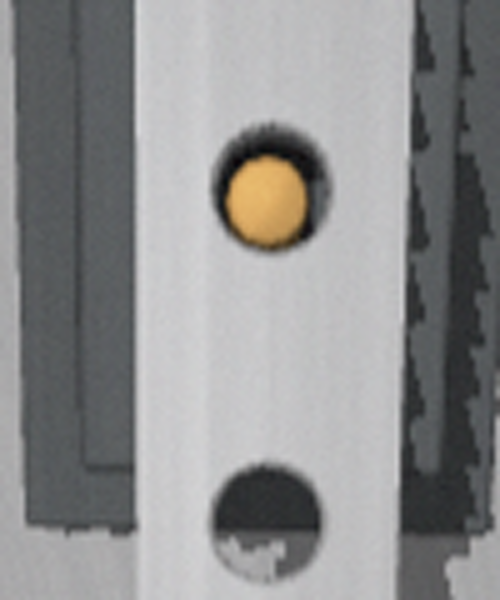

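{"fn": "send_rows", "kwargs": {"commands": [[0, [0.3, 1.5, -0.1], [0, 0, 0.42]], [0, [0.3, 1.5, 0], [0, 0, 0.42]], [0, [0, 0, 0], [0, 0, 0]]]}}

```text
t: 9.5
ee_pos: [0.4728, -0.0766, 0.1207]
tcp_rot: [0.435, -0.428, 0.56, -0.56]
wrist_force: [0.0, 1.3, -1.0]
width: 0.0205
```

{"fn": "send_rows", "kwargs": {"commands": [[0, [0.3, 1.5, 0], [0, 0, 0.42]], [0, [0.3, 1.5, 0], [0, 0, 0.42]], [0, [0, 0, 0], [0, 0, 0]]]}}

```text
t: 9.8
ee_pos: [0.4727, -0.0772, 0.1174]
tcp_rot: [0.44, -0.424, 0.564, -0.556]
wrist_force: [0.2, 0.7, -0.9]
width: 0.0205
```

```bash
python3 look.py m;python3 - <<'E'
from tgt import *
now()
for t in(.05,0):go(t)
import cv2
a=cv2.imread('pics/m_wrist.png')[0:120,270:370];cv2.imwrite('pics/m_wc.png',cv2.resize(a,None,fx=5,fy=5,interpolation=cv2.INTER_CUBIC))
E
```

```text
t 9.9 F [-0.47  0.58 -0.69] w 0.0205 pos [ 0.4727 -0.0772  0.1175] hole [0.4978 0.0171 0.0782] pivot [0.5248 0.1194 0.0709] knobtop [ 0.473  -0.0761  0.119 ] tau 0.069 head 75.23
hole-pin along e mm 0.03 lateral 0.05
tau 0.05 hole z 0.0763 knob z 0.1152 tcp [ 0.4724 -0.0778  0.1137] shift [ 0.7  3.8 -0.2] turn [-0.31  0.26  1.08]
tau 0 hole z 0.071 knob z 0.105 tcp [ 0.4719 -0.0796  0.1035] shift [ 2.8 14.  -0.3] turn [-0.3   0.27  3.94]
```

View pics/m_wc.png

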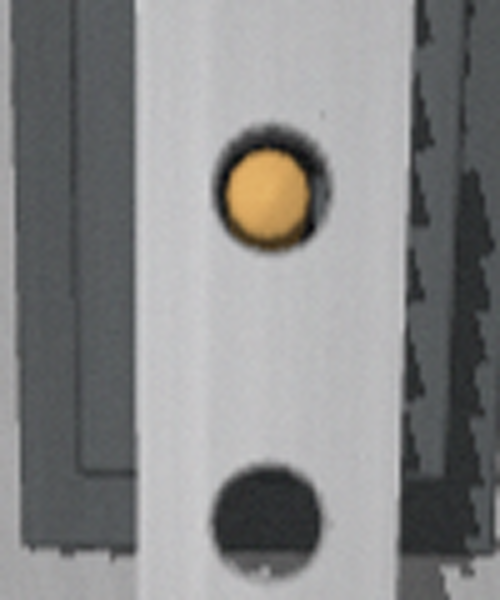

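{"fn": "send_rows", "kwargs": {"commands": [[0, [0.3, 1.5, -0.1], [0, 0, 0.42]], [0, [0.3, 1.5, 0], [0, 0, 0.42]], [0, [0.3, 1.5, 0], [0, 0, 0.42]], [0, [0, 0, 0], [0, 0, 0]]]}}

```text
t: 10.3
ee_pos: [0.4725, -0.078, 0.1126]
tcp_rot: [0.446, -0.417, 0.568, -0.551]
wrist_force: [0.9, 1.8, -0.7]
width: 0.0206
```

{"fn": "send_rows", "kwargs": {"commands": [[0, [0.3, 1.5, 0], [0, 0, 0.42]], [0, [0.3, 1.5, 0], [0, 0, 0.42]], [0, [0, 0, 0], [0, 0, 0]]]}}

```text
t: 10.6
ee_pos: [0.4724, -0.0785, 0.1093]
tcp_rot: [0.45, -0.413, 0.572, -0.548]
wrist_force: [-0.4, 0.7, -1.4]
width: 0.0204
```

```bash
python3 look.py n;python3 - <<'E'
from tgt import *
now()
for t in(.05,0):go(t)
import cv2
a=cv2.imread('pics/n_wrist.png')[0:120,270:370];cv2.imwrite('pics/n_wc.png',cv2.resize(a,None,fx=5,fy=5,interpolation=cv2.INTER_CUBIC))
E
```

```text
t 10.7 F [-1.02 -0.3  -0.99] w 0.0203 pos [ 0.4725 -0.0785  0.1095] hole [0.4979 0.0173 0.0741] pivot [0.5248 0.1198 0.0709] knobtop [ 0.4727 -0.0773  0.111 ] tau 0.03 head 75.26
hole-pin along e mm 0.23 lateral 0.05
tau 0.05 hole z 0.0763 knob z 0.1152 tcp [ 0.4724 -0.0778  0.1137] shift [-0.9 -4.2 -0.2] turn [-0.32  0.29 -1.17]
tau 0 hole z 0.071 knob z 0.105 tcp [ 0.4719 -0.0796  0.1035] shift [ 1.6  5.9 -0.2] turn [-0.32  0.29  1.69]
```

View pics/n_wc.png

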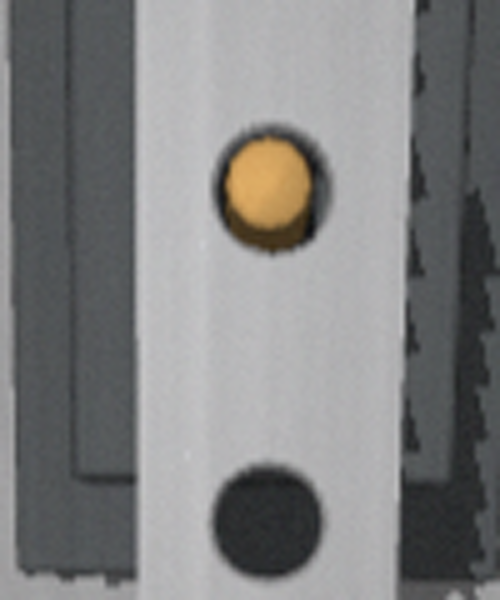

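{"fn": "send_rows", "kwargs": {"commands": [[0, [0.5, 1.3, 0], [0, 0, 0.4]], [0, [0.3, 1.3, 0], [0, 0, 0.4]], [0, [0, 0, 0], [0, 0, 0]]]}}

```text
t: 11.0
ee_pos: [0.4723, -0.0789, 0.1067]
tcp_rot: [0.455, -0.409, 0.575, -0.544]
wrist_force: [0.8, 0.9, -1.0]
width: 0.0204
```

{"fn": "send_rows", "kwargs": {"commands": [[0, [0.3, 1.2, 0], [0, 0, 0.4]], [0, [0.2, 1, 0], [0, 0, 0.3]], [0, [0, 0, 0], [0, 0, 0]]]}}

```text
t: 11.3
ee_pos: [0.4723, -0.0792, 0.1042]
tcp_rot: [0.458, -0.405, 0.577, -0.541]
wrist_force: [0.2, 0.8, -1.4]
width: 0.0201
```

```bash
python3 look.py o;python3 - <<'E'
from tgt import *
now()
for t in(0,):go(t)
E
```

```text
t 11.4 F [-0.23  0.4  -0.64] w 0.0203 pos [ 0.4723 -0.0792  0.1043] hole [0.4979 0.0175 0.0717] pivot [0.5248 0.12   0.0715] knobtop [ 0.4726 -0.0781  0.1058] tau 0.001 head 75.3
hole-pin along e mm 0.42 lateral 0.06
tau 0 hole z 0.071 knob z 0.105 tcp [ 0.4719 -0.0796  0.1035] shift [ 0.5  0.8 -0.3] turn [-0.32  0.33  0.08]
```

View pics/o_wrist.png

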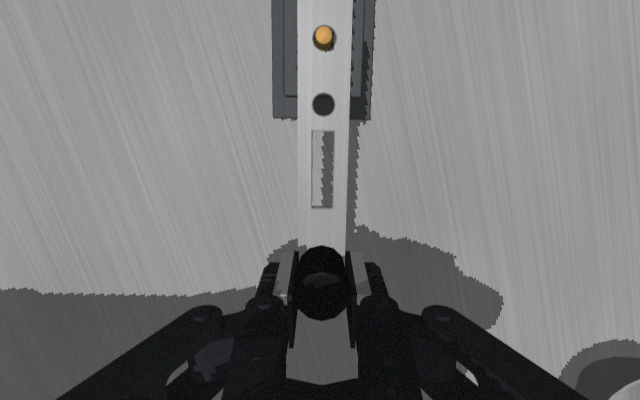

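View pics/o_side.png

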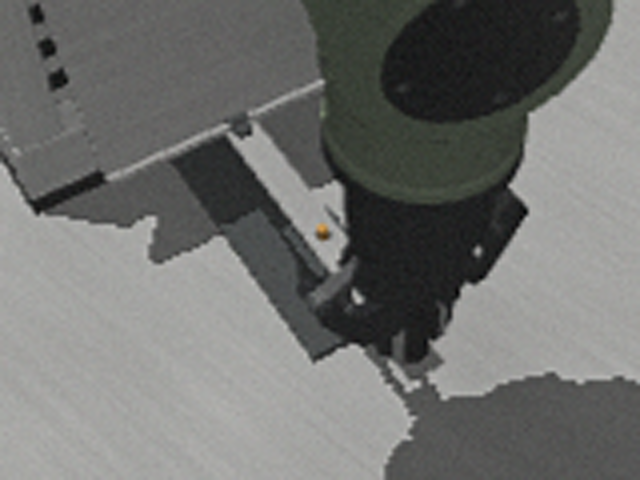

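{"fn": "send_rows", "kwargs": {"commands": [[0, [0.2, 0.7, 0], [0, 0, 0.15]], [0, [0, 0, 0], [0, 0, 0]]]}}

```text
t: 11.6
ee_pos: [0.4723, -0.0793, 0.1036]
tcp_rot: [0.459, -0.404, 0.578, -0.541]
wrist_force: [0.4, 0.2, -1.2]
width: 0.0201
```

{"fn": "send_rows", "kwargs": {"commands": [[0, [0.1, 0.7, 0], [0, 0, 0.15]], [0, [0, 0, 0], [0, 0, 0]]]}}

```text
t: 11.8
ee_pos: [0.4723, -0.0793, 0.1028]
tcp_rot: [0.46, -0.403, 0.578, -0.54]
wrist_force: [-0.2, 0.2, -1.2]
width: 0.0206
```

{"fn": "send_rows", "kwargs": {"commands": [[0, [0.1, 0.7, 0], [0, 0, 0.15]], [0, [0, 0, 0], [0, 0, 0]]]}}

```text
t: 12.0
ee_pos: [0.4723, -0.0794, 0.1021]
tcp_rot: [0.461, -0.402, 0.579, -0.539]
wrist_force: [0.1, 0.9, -1.8]
width: 0.0203
```

{"fn": "send_rows", "kwargs": {"commands": [[0, [0.1, 0.7, 0], [0, 0, 0.15]], [0, [0, 0, 0], [0, 0, 0]]]}}

```text
t: 12.2
ee_pos: [0.4724, -0.0795, 0.1015]
tcp_rot: [0.461, -0.402, 0.579, -0.539]
wrist_force: [-0.4, 0.5, 2.4]
width: 0.0204
```

{"fn": "send_rows", "kwargs": {"commands": [[0, [0.1, 0.7, 0], [0, 0, 0.15]], [0, [0, 0, 0], [0, 0, 0]]]}}

```text
t: 12.4
ee_pos: [0.4724, -0.0795, 0.1013]
tcp_rot: [0.462, -0.401, 0.58, -0.538]
wrist_force: [-2.6, 0.7, 5.9]
width: 0.0201
```

```bash
python3 - <<'E'
from tgt import *
now()
E
```

```text
t 12.4 F [-2.56  0.75  5.9 ] w 0.0201 pos [ 0.4724 -0.0795  0.1013] hole [0.4981 0.0177 0.0701] pivot [0.525  0.1202 0.0715] knobtop [ 0.4726 -0.0785  0.1029] tau -0.013 head 75.31
hole-pin along e mm 0.6 lateral -0.08
```

{"fn": "send_rows", "kwargs": {"commands": [[0, [0, -0.3, 0], [0, 0, 0]], [0.4, [0, 0, 0], [0, 0, 0]], [0.6, [0, 0, 0], [0, 0, 0]], [0.6, [0, 0, 0], [0, 0, 0]], [0.6, [0, 0, 0], [0, 0, 0]]]}}

```text
t: 12.9
ee_pos: [0.4724, -0.0799, 0.1016]
tcp_rot: [0.462, -0.401, 0.58, -0.538]
wrist_force: [-0.1, 0.0, 0.2]
width: 0.0514
```

```bash
python3 look.py p;python3 - <<'E'
from tgt import *
now()
E
```

```text
t 13.0 F [-0.86  0.41 -0.9 ] w 0.0511 pos [ 0.4724 -0.0798  0.1016] hole [0.4981 0.0173 0.0704] pivot [0.525  0.1199 0.0717] knobtop [ 0.4726 -0.0788  0.1031] tau -0.012 head 75.3
hole-pin along e mm 0.3 lateral -0.18
```

View pics/p_wrist.png

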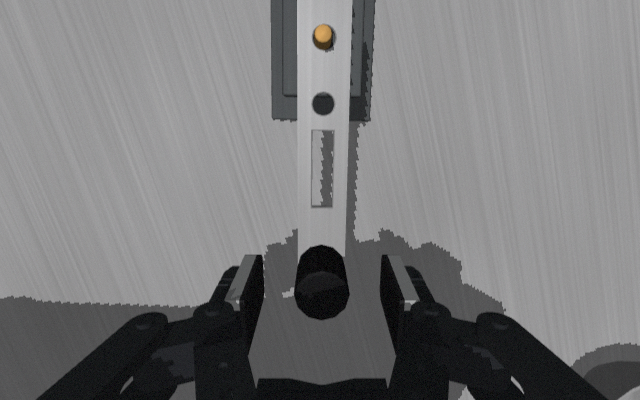

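Released cleanly; now retreat upward.

{"fn": "send_rows", "kwargs": {"commands": [[0.6, [0, -10, 0], [0, 0, 0]], [0.6, [0, -20, 0], [0, 0, 0]], [0.6, [0, -40, 0], [0, 0, 0]], [0.6, [0, -45, 0], [0, 0, 0]], [0.6, [0, -45, 0], [0, 0, 0]]]}}

```text
t: 13.5
ee_pos: [0.4646, -0.0959, 0.2645]
tcp_rot: [0.46, -0.402, 0.582, -0.536]
wrist_force: [0.9, -0.2, -0.0]
width: 0.0509
```

{"fn": "send_rows", "kwargs": {"commands": [[0.6, [40, 0, 0], [0, 0, 0]], [0.6, [40, 0, 0], [0, 0, 0]], [0.6, [0, 0, 0], [0, 0, 0]], [0.6, [0, 0, 0], [0, 0, 0]]]}}

```text
t: 13.9
ee_pos: [0.4446, -0.1759, 0.2648]
tcp_rot: [0.463, -0.401, 0.578, -0.539]
wrist_force: [0.2, 0.3, -0.0]
width: 0.0512
```

```bash
python3 look.py q; python3 - <<'E'
from tgt import *
from rig import eyes
import cv2
s=r.get_state();print(s['t'],s['ee_pos'],s['wrist_force'])
c=eyes.capture('top');pickle.dump(c,open('q_top.pkl','wb'))
cv2.imwrite('pics/q_top.png',c['image'])
w=cv2.imread('pics/q_side.png')
E
```

```text
14.0 [ 0.44484909 -0.17549761  0.26461917] [ 0.4878102   0.07151212 -0.45716446]
```

View pics/q_wrist.png

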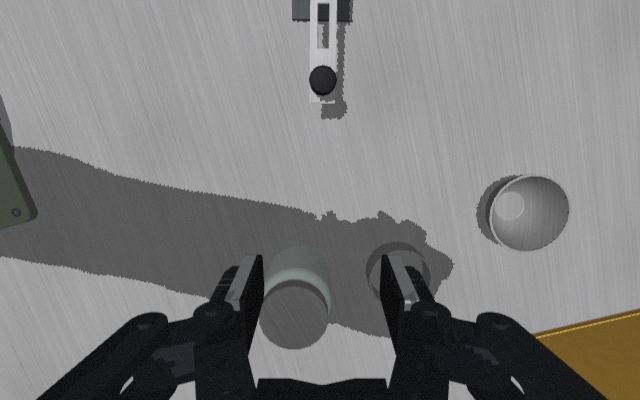

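View pics/q_side.png

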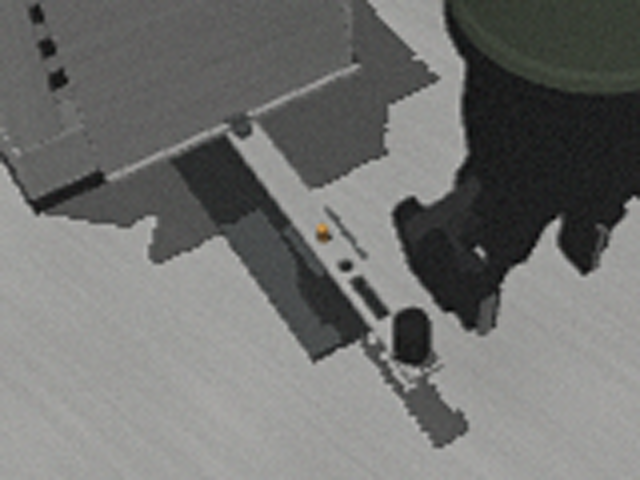

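View pics/q_top.png

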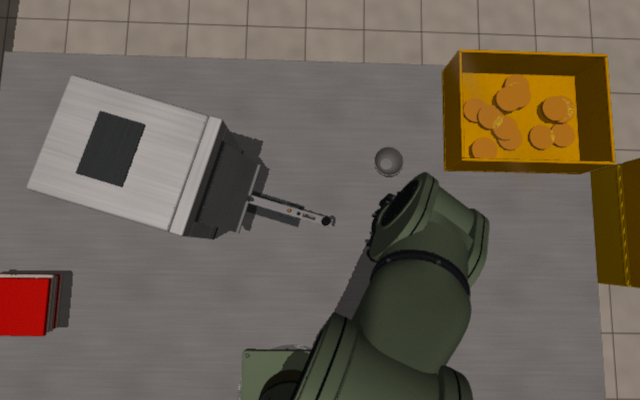

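```bash
python3 - <<'E'
from h import *
T=pickle.load(open('q_top.pkl','rb'));S=pickle.load(open('q_side.pkl','rb'))
k=tri(ray(T,327,220),ray(S,312.8,248.5));p=tri(ray(T,289.2,210.8),ray(S,290.5,227.2));print(k,p,np.linalg.norm((k[0]-p[0])[:2]))
w=wcam(pickle.load(open('q_wrist.pkl','rb')));print(onz(w,322.5,80,.104))
from rig import sign_off
print(sign_off())
E
```

```text
(array([ 0.47198458, -0.08167896,  0.11174541]), np.float64(0.0006373331540053667)) (array([0.49643143, 0.01407939, 0.08548667]), np.float64(0.0014081286104176886)) 0.09882969878048103
[ 0.47175757 -0.07924274  0.104     ]
the job is handed in; nothing more can be done
None
```

The stay now sits with its 106 mm round hole over the pin and lies on the ledge, with the flap drawn wide open. The job is handed in, at about 14 s on the robot's clock.

I gripped the knob, lifted it about 45 mm off the pin and drew the stay out by about 56 mm. I overshot by about 3 mm, then under-drew by about 6 mm while correcting, with the stay still raised clear of the pin. I then lowered in steps of 1 to 2 mm, checking the pin through the hole with the wrist camera. The highest contact force I read was about 6 N, when the bar touched the ledge. After that I let go and moved the arm away.

**Last checks**
- **Seating:** from the gripper pose, the knob top was at about 103 mm (home is 97 to 105 mm) and the hole's underside at about 70 mm, level with the ledge.
- **Hole in use:** the pictures show the pin standing up through the round hole nearest the flap, with the other hole and the slot empty. The measured distance from pin to knob is 98.8 mm, against 99 mm expected.
- **One disagreement:** a check from the top and side pictures put the knob top at about 112 mm. The same method read 118 mm at the start, when the knob was at about 110 mm, so I take it to read about 8 mm high. The drop it shows still fits the stay being home.
- **Bystanders:** the arm went nowhere near the bowl, jar or cutter. The bowl is in the same place in the top view before and after. The arm hid the jar and cutter there, but the wrist picture shows both in place.

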